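Sort the spring shooters by stiffness

TASK

On the games-repair table, feel the springs of the three shooters while they stand on the tray: press each orange cap at least half-way down, one after another from the robot's left to its right. Then stand every stiff one upright on the floor of the red bin and every weak one upright on the floor of the blue bin, and let go. Leave the bottle, the tumbler and the football figure where they stand.

Things in the scene. Friction and masses are not known exactly. Their poses are not given: they have to be found in the camera images.
- tray: Fixed flat plywood board, 74 mm (its x) by 180 mm (its y), 8 mm thick, on the table; origin: centre of its underside. It carries three yellow discs in a row along its y axis, on each of which one shooter stands at the start. Its +y end is the robot's left end (turned by at most about 12 degrees).
- place_1 (a point): Centre of yellow disc 1 of 3 on the tray's top face (8 mm above the table), 60 mm apart, counted from the robot's left (1, +y) to its right (3).
- place_2 (a point): Centre of yellow disc 2 of 3 on the tray's top face (8 mm above the table), 60 mm apart, counted from the robot's left (1, +y) to its right (3).
- place_3 (a point): Centre of yellow disc 3 of 3 on the tray's top face (8 mm above the table), 60 mm apart, counted from the robot's left (1, +y) to its right (3).
- shooter_a_mid (a point): Loose spring shooter, about 155 g: upright black cylinder, 36 mm diameter, 45 mm high; from its top a sprung plunger with an orange cap, 26 mm diameter, 10 mm thick, cap top 69 mm above the underside when not pressed. The point lies on the axis half-way up the cylinder (22.5 mm above its underside), z up. All three look alike; which are stiff and which stands where is not told.
- plunger_a (a joint): How far the orange cap of shooter_a is pressed: 0 out, 0.010 (10 mm) fully down; it springs back. Each spring is either stiff (half-way down takes about 12 N, fully down 20 N) or weak (half-way 2 N, fully 3.5 N); there is at least one of each.
- shooter_b_mid (a point): Loose spring shooter, about 155 g: upright black cylinder, 36 mm diameter, 45 mm high; from its top a sprung plunger with an orange cap, 26 mm diameter, 10 mm thick, cap top 69 mm above the underside when not pressed. The point lies on the axis half-way up the cylinder (22.5 mm above its underside), z up. All three look alike; which are stiff and which stands where is not told.
- plunger_b (a joint): How far the orange cap of shooter_b is pressed: 0 out, 0.010 (10 mm) fully down; it springs back. Each spring is either stiff (half-way down takes about 12 N, fully down 20 N) or weak (half-way 2 N, fully 3.5 N); there is at least one of each.
- shooter_c_mid (a point): Loose spring shooter, about 155 g: upright black cylinder, 36 mm diameter, 45 mm high; from its top a sprung plunger with an orange cap, 26 mm diameter, 10 mm thick, cap top 69 mm above the underside when not pressed. The point lies on the axis half-way up the cylinder (22.5 mm above its underside), z up. All three look alike; which are stiff and which stands where is not told.
- plunger_c (a joint): How far the orange cap of shooter_c is pressed: 0 out, 0.010 (10 mm) fully down; it springs back. Each spring is either stiff (half-way down takes about 12 N, fully down 20 N) or weak (half-way 2 N, fully 3.5 N); there is at least one of each.
- red_bin: Fixed open red bin for the stiff shooters: outside 160 mm (its x) by 120 mm (its y), 30 mm high, walls and floor 5 mm thick; origin: centre of its underside, on the table. It may stand on the robot's left or right.
- blue_bin: Fixed open blue bin for the weak shooters: outside 160 mm (its x) by 120 mm (its y), 30 mm high, walls and floor 5 mm thick; origin: centre of its underside, on the table. It may stand on the robot's left or right.
- bottle_mid (a point): Loose bystander: closed green glass bottle, 64 mm diameter, 220 mm high, standing; the point is its centre, 110 mm up.
- tumbler_mid (a point): Loose bystander: glass tumbler, 66 mm diameter at the rim, 100 mm high, standing; the point is its centre, 50 mm up.
- figure_mid (a point): Loose bystander: table-football figure standing on a 30 x 34 mm foot, 34 mm wide, 100 mm high; the point is its middle, 50 mm up.
Things that resemble listed ones, but are neither listed nor needed, are in the scene too. Leave any green look-alike of the part that bears shooter_c_mid alone.

How it is judged:
On the way, in this order (a step that is already met when the one before it is completed fails the run):
1. the shooter standing on place 1 from the left is pressed at least half-way down (((value of joint plunger_a above 0.005 m and horizontal distance between shooter_a_mid and place_1 below 0.025 m and height (world z) of shooter_a_mid below 0.04 m) or (value of joint plunger_b above 0.005 m and horizontal distance between shooter_b_mid and place_1 below 0.025 m and height (world z) of shooter_b_mid below 0.04 m) or (value of joint plunger_c above 0.005 m and horizontal distance between shooter_c_mid and place_1 below 0.025 m and height (world z) of shooter_c_mid below 0.04 m))), for 0.1 s.
2. the shooter standing on place 2 from the left is pressed at least half-way down (((value of joint plunger_a above 0.005 m and horizontal distance between shooter_a_mid and place_2 below 0.025 m and height (world z) of shooter_a_mid below 0.04 m) or (value of joint plunger_b above 0.005 m and horizontal distance between shooter_b_mid and place_2 below 0.025 m and height (world z) of shooter_b_mid below 0.04 m) or (value of joint plunger_c above 0.005 m and horizontal distance between shooter_c_mid and place_2 below 0.025 m and height (world z) of shooter_c_mid below 0.04 m))), for 0.1 s.
3. the shooter standing on place 3 from the left is pressed at least half-way down, with all three still on the tray (((value of joint plunger_a above 0.005 m and horizontal distance between shooter_a_mid and place_3 below 0.025 m and height (world z) of shooter_a_mid below 0.04 m) or (value of joint plunger_b above 0.005 m and horizontal distance between shooter_b_mid and place_3 below 0.025 m and height (world z) of shooter_b_mid below 0.04 m) or (value of joint plunger_c above 0.005 m and horizontal distance between shooter_c_mid and place_3 below 0.025 m and height (world z) of shooter_c_mid below 0.04 m)) and horizontal distance between each of shooter_a_mid, shooter_b_mid, shooter_c_mid and tray below 0.1 m), for 0.1 s.
At the end, for the whole second after the job is handed in: Every stiff shooter stands upright (within 0.15 rad) on the floor of the red bin and every weak one on the floor of the blue bin, inside the walls, released; bottle, tumbler and figure are within 20 mm of where they started (x of shooter_a_mid in the frame of red_bin between -0.06 and 0.06 m and y of shooter_a_mid in the frame of red_bin between -0.04 and 0.04 m and z of shooter_a_mid in the frame of red_bin between 0.02 and 0.034 m and angle between each of shooter_a_mid, shooter_b_mid, shooter_c_mid's own z axis and vertical below 0.15 rad and velocity of joint each of plunger_a, plunger_b, plunger_c below 0.02 m/s and x of shooter_b_mid in the frame of blue_bin between -0.06 and 0.06 m and y of shooter_b_mid in the frame of blue_bin between -0.04 and 0.04 m and z of shooter_b_mid in the frame of blue_bin between 0.02 and 0.034 m and x of shooter_c_mid in the frame of red_bin between -0.06 and 0.06 m and y of shooter_c_mid in the frame of red_bin between -0.04 and 0.04 m and z of shooter_c_mid in the frame of red_bin between 0.02 and 0.034 m and distance of each of bottle_mid, tumbler_mid, figure_mid from where it was at the start of the episode below 0.02 m); the robot touches nothing.
It fails at once if the bottle is shifted more than 20 mm or tipped (distance of bottle_mid from where it was at the start of the episode above 0.02 m or angle between bottle_mid's own z axis and vertical above 0.3 rad).
It fails at once if the tumbler is shifted more than 20 mm or tipped (distance of tumbler_mid from where it was at the start of the episode above 0.02 m or angle between tumbler_mid's own z axis and vertical above 0.3 rad).
It fails at once if the figure is shifted more than 20 mm or tipped (distance of figure_mid from where it was at the start of the episode above 0.02 m or angle between figure_mid's own z axis and vertical above 0.3 rad).
It also fails if it takes over 72 s, if anything falls off the work surface, if the arm or the gripper's body presses on something with over 40 N, if the wrist force passes 120 N, or if a joint passes its speed limit or range.

ROBOT

A 6-joint arm with a two-finger parallel gripper is mounted at the origin on the work surface. World frame = base frame: x ahead of the robot, y to its left, z up, the work surface at z = 0. Lengths are in m, angles in rad, forces in N, time in s.
With the tool pointing down it reaches from about 0.4 to 0.825 m from the base axis. Payload 7 kg.
Tool frame: the origin (TCP) lies at the very end of the fingers, on their centre line; the grasp point (between the pads) lies 19 mm behind it; z points along the fingers, x is the direction in which the jaws open and shut, and the axes are right-handed (so a half turn about z gives the same grasp; the last joint's range is limited). The gripper opens to 85 mm and grips with 20 to 120 N. Pads are 22 mm wide; open, the fingers measure 114 mm over their backs; the gripper's body (76 mm by 85 mm) begins 54 mm behind the grasp point. The pads swing forward as they close: fully open they stand 13 mm farther back than shut.
Start: joints at [1.463, 0.359, 0.012, 0, -1.224, -0.288], TCP at [0.26, 0.623, 0.231] pointing down, gripper open.
Joint ranges: [-3.07, 3.07], [-1.43, 2.12], [-1.02, 1.25], [-3.03, 1.67], [-3.05, -0], [-3.03, 3.03]. Speed limits (rad/s): [2.39, 2.39, 3.01, 3.14, 3.14, 3.14].

INTERFACE

Orientations are given as a unit quaternion [w, x, y, z].
In Python, from rig import r, vision gives the robot as it stands.
- The arm moves only by the shell command python3 -m pendant 'ROWS'. ROWS is JSON, a list of rows, each a list of 3 entries, a list of its own where there are three numbers: the shift along the world's x, y, z in mm, then the turn about the world's z in degrees, then the gripper command: -1 is shut, 1 is fully open, values between are in proportion. In form: [[[x, y, z], yaw, jaw], ...]. A call has 1 to 12 rows; each row is the pose to reach, as a shift and turn from the pose measured when the call began; what a row does not reach only later rows make up. A row lasts 1/12 s, in which the tool goes at most 41.7 mm and 7.16 degrees, less where a joint would pass 70% of its speed; a pose out of reach is approached as far as the arm can. A call with a gripper value outside its range is refused whole. The fingers move at their own pace and stop on an object; the grip force is fixed at half the most. Time passes only in rows, so rows that repeat a pose let the fingers close. It gives the time, the measured TCP pose, the force and the opening at its end, in the units of the state.
- r.get_obs(): the state, without advancing time (a new reading comes with each control period).
- vision.snapshot(name): name is "side" or "top" or "wrist"; returns the picture (400x640x3 uint8, red, green, blue); there is no depth.
- vision.camera_params(name): a dict with "intrinsics" (3x3 intrinsics, pixels), "pose" (4x4, takes a point from camera to world coordinates). Camera axes: x right, y down, z forward; pixel columns grow to the right and rows downward; lengths in m; the calibration is good to about 2 mm. A picture is of the moment at which its call begins: read the wrist's pose just before it. camera_params takes no time and is no camera call; for the wrist camera it gives the pose at the moment of the call.
- r.close_job(): hands the job in, once; it reports no verdict.
Trained networks look in the newest picture that a camera, given by its name, has taken for a name from the list of things; names that differ only in an ending like _2 or _b are one class to them, and where a whole thing is asked for, a point or a joint stands for the part that bears it (a point fixed in the world has none). Each returns a list of dicts, best first, with "p" (0 to 1); they miss things now and then, are a little off and sometimes report something else, mostly with a low value. They report only what shows in the picture. A call takes as long as a camera call. They do not tell look-alikes from the thing itself.
- vision.cut_out(query, camera): "region" (400x640 bool, what is visible of it) and "rect" ([centre column, centre row, width, height] in pixels, round what is visible of it).
The state is a dict: "time": time; "joint_positions": joint angles; "qvel": joint speeds; "effort": joint torques, N m; "tool_pos": TCP position; "tool_rot": TCP orientation; "force": force on the tool from outside, world axes, zero at the start; "moment": the same for the moment, N m; "opening": finger opening in m.
Only numpy, scipy, OpenCV 4.12 (cv2) and the standard library are available. Lean on these libraries where they do the work, as an engineer would, in place of code of your own. Each camera call takes 0.05 s, during which the arm holds its last target.

## Working session

There is one attempt and no reset: what is moved stays moved. The work goes in short steps, Python scripts to look and compute and a shell command to move; the robot and the scene stay as the last step left them, time stands still between calls to the robot, and variables do not carry over. Pictures are saved under pics/ and viewed, and the job is handed in when it is done.

```bash
ls; mkdir -p pics; python3 - <<'E'
from rig import r, vision
import cv2, numpy as np
o=r.get_obs(); print({k:np.round(v,3) for k,v in o.items()})
for n in ["top","side","wrist"]:
    im=vision.snapshot(n); cv2.imwrite(f"pics/{n}0.png",im[:,:,::-1])
    p=vision.camera_params(n); print(n,np.round(p["intrinsics"],1).tolist(),np.round(p["pose"],3).tolist())
E
```

```text
pics
{'time': np.float64(0.0), 'joint_positions': array([ 1.463,  0.359,  0.011, -0.   , -1.224, -0.288]), 'qvel': array([-0.   ,  0.001,  0.   , -0.001, -0.002, -0.001]), 'effort': array([-0.0000e+00, -5.8332e+01,  2.9342e+01,  6.9370e+00, -6.0000e-03,
        0.0000e+00]), 'tool_pos': array([0.26 , 0.622, 0.23 ]), 'tool_rot': array([-0.001, -0.554,  0.832, -0.   ]), 'force': array([-0.104, -0.579, -0.107]), 'moment': array([ 0.042, -0.007,  0.056]), 'opening': np.float64(0.085)}
top [[439.8, 0.0, 311.8], [0.0, 439.8, 197.5], [0.0, 0.0, 1.0]] [[-0.028, -0.982, 0.185, 0.342], [-1.0, 0.027, -0.011, 0.004], [0.006, -0.185, -0.983, 1.221], [0.0, 0.0, 0.0, 1.0]]
side [[490.7, 0.0, 314.8], [0.0, 490.7, 199.5], [0.0, 0.0, 1.0]] [[0.694, -0.428, 0.578, -0.147], [-0.72, -0.425, 0.549, -0.665], [0.011, -0.798, -0.603, 0.836], [0.0, 0.0, 0.0, 1.0]]
wrist [[359.5, 0.0, 323.6], [0.0, 359.5, 203.5], [0.0, 0.0, 1.0]] [[-0.386, -0.872, -0.301, 0.338], [-0.923, 0.365, 0.125, 0.589], [0.001, 0.326, -0.945, 0.373], [0.0, 0.0, 0.0, 1.0]]
```

View pics/top0.png

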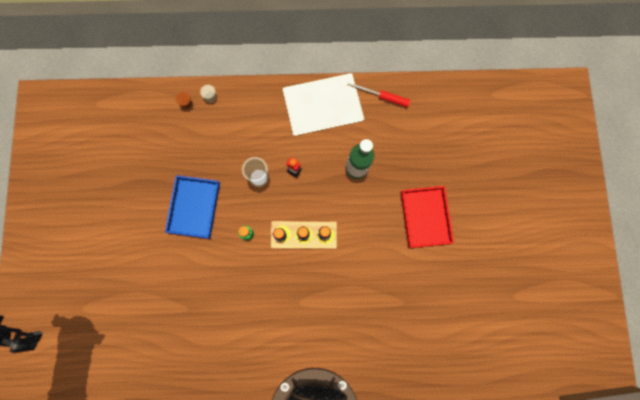

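View pics/side0.png

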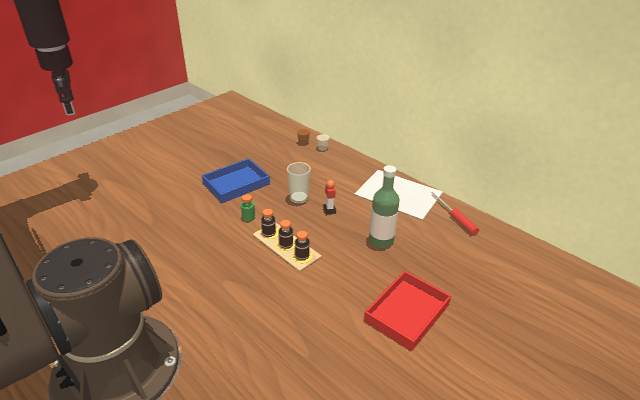

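View pics/wrist0.png

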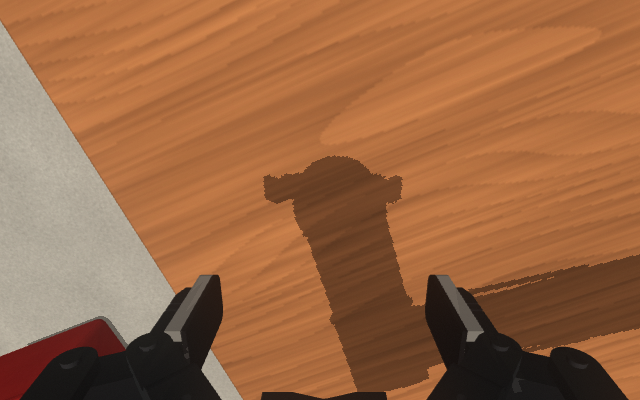

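Top picture: three black shooters with orange caps stand on the tray at (280,234), (303,233) and (325,233). A green look-alike at (246,232) stands off the tray and is to be left alone. The blue bin is at (193,208) on the robot's left, the red bin at (427,217) on its right. The tumbler is at (257,175), the figure at (293,167) and the bottle at (360,160). Now I'll measure.

```bash
cat > h.py <<'E'
from rig import r, vision
import cv2, numpy as np
def ray(cam,uv,z,P=None):
    P=P or vision.camera_params(cam); K=P["intrinsics"];T=np.array(P["pose"])
    d=T[:3,:3]@np.linalg.inv(K)@np.array([uv[0],uv[1],1.]); o=T[:3,3]
    return (o+d*(z-o[2])/d[2])
def proj(cam,p,P=None):
    P=P or vision.camera_params(cam); K=np.array(P["intrinsics"]);T=np.array(P["pose"])
    c=T[:3,:3].T@(np.array(p)-T[:3,3]); q=K@c; return q[:2]/q[2]
def orange(im):
    h=cv2.cvtColor(im,cv2.COLOR_RGB2HSV)
    return cv2.inRange(h,(3,180,150),(14,255,255))
def st():
    o=r.get_obs(); return o
E
python3 - <<'E'
from h import *
z={'shooter_a_mid':.035,'tray':.008,'red_bin':.03,'blue_bin':.03,'bottle_mid':.11,'tumbler_mid':.05,'figure_mid':.05}
for cam in ["top","side"]:
    im=vision.snapshot(cam)
    for q in z:
        for d in vision.cut_out(q,cam)[:5]:
            rr=d["rect"]
            m=d["region"].astype(np.uint8)
            c=np.array(np.nonzero(m)).mean(1)[::-1]
            print(cam,q,round(d["p"],2),np.round(rr,1).tolist(),np.round(ray(cam,c,z[q]),3)[:2])
            if 'bin' in q or q=='tray':
                # rotated rect on backprojected contour
                ct=max(cv2.findContours(m,0,2)[0],key=len)[:,0,:]
                w=np.array([ray(cam,x,z[q])[:2] for x in ct],np.float32)
                print('   minrect',[np.round(x,3) for x in cv2.minAreaRect(w)])
im=vision.snapshot("top")
c=cv2.resize(im[140:270,150:470],None,fx=2.5,fy=2.5,interpolation=cv2.INTER_CUBIC); cv2.imwrite("pics/topcrop.png",c[:,:,::-1])
im=vision.snapshot("side")
c=cv2.resize(im[120:360,190:470],None,fx=2.5,fy=2.5,interpolation=cv2.INTER_CUBIC); cv2.imwrite("pics/sidecrop.png",c[:,:,::-1])
E
```

```text
top shooter_a_mid 0.71 [303.5, 231.9, 64.3, 25.9] [0.463 0.016]
top shooter_a_mid 0.63 [326.1, 233.5, 10.3, 14.2] [ 0.466 -0.039]
top tray 0.7 [302.2, 236.3, 60.6, 31.5] [0.465 0.016]
   minrect [array([0.465, 0.017]), array([0.178, 0.077]), np.float64(88.432)]
top red_bin 0.9 [427.4, 217.9, 56.3, 63.0] [ 0.503 -0.321]
   minrect [array([ 0.505, -0.321]), array([0.161, 0.126]), np.float64(4.226)]
top red_bin 0.48 [303.3, 232.6, 64.0, 28.6] [0.463 0.013]
   minrect [array([0.464, 0.017]), array([0.175, 0.072]), np.float64(87.085)]
top blue_bin 0.95 [195.1, 207.4, 53.4, 63.4] [0.55  0.318]
   minrect [array([0.551, 0.319]), array([0.131, 0.164]), np.float64(80.348)]
top bottle_mid 0.83 [358.3, 159.6, 29.0, 38.7] [ 0.648 -0.136]
top bottle_mid 0.23 [303.2, 233.1, 66.9, 28.6] [0.455 0.014]
top tumbler_mid 0.75 [256.1, 172.1, 26.9, 30.0] [0.639 0.143]
top tumbler_mid 0.51 [278.5, 234.7, 14.4, 12.5] [0.464 0.081]
top figure_mid 0.5 [293.9, 167.7, 15.0, 16.3] [0.649 0.041]
side shooter_a_mid 0.82 [301.9, 247.9, 18.1, 33.2] [ 0.466 -0.042]
side shooter_a_mid 0.74 [288.1, 246.1, 68.9, 46.8] [ 0.429 -0.027]
side tray 0.71 [289.0, 246.2, 69.8, 48.2] [ 0.447 -0.008]
   minrect [array([0.461, 0.01 ]), array([0.181, 0.074]), np.float64(88.094)]
side red_bin 0.6 [405.4, 310.1, 88.4, 79.6] [ 0.486 -0.335]
   minrect [array([ 0.492, -0.332]), array([0.185, 0.13 ]), np.float64(4.07)]
side blue_bin 0.8 [235.6, 180.8, 65.3, 43.5] [0.532 0.296]
   minrect [array([0.537, 0.3  ]), array([0.16 , 0.175]), np.float64(80.677)]
side blue_bin 0.22 [286.4, 250.6, 66.2, 46.9] [ 0.432 -0.027]
   minrect [array([ 0.445, -0.009]), array([0.178, 0.077]), np.float64(86.892)]
side bottle_mid 0.86 [386.1, 207.0, 31.5, 81.4] [ 0.633 -0.154]
side tumbler_mid 0.87 [300.1, 183.7, 19.8, 40.4] [0.636 0.142]
side figure_mid 0.9 [329.9, 196.8, 12.2, 30.7] [0.64  0.028]
```

View pics/topcrop.png

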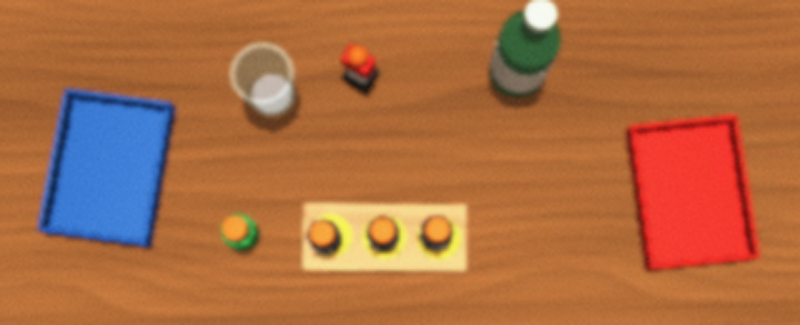

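View pics/sidecrop.png

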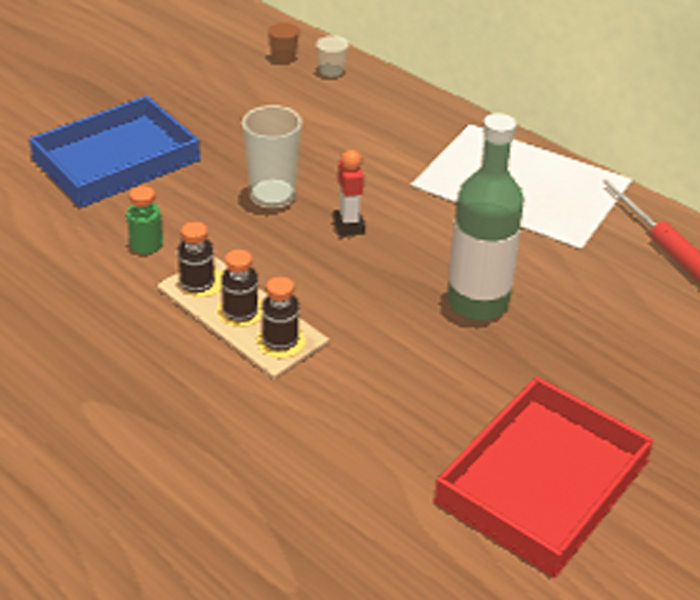

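The crops confirm the three black shooters on the tray. The green one is the look-alike. Next I'll locate the caps precisely.

```bash
python3 - <<'E'
from h import *
for cam in ["top","side"]:
    im=vision.snapshot(cam); m=orange(im)
    n,l,s,c=cv2.connectedComponentsWithStats(m)
    for i in range(1,n):
        if s[i,4]>=12: print(cam,np.round(c[i],1),s[i,2:5],np.round(ray(cam,c[i],.074),4))
    h=cv2.cvtColor(im,cv2.COLOR_RGB2HSV)
    y=cv2.inRange(h,(15,60,140),(33,255,255)); 
    n,l,s,c=cv2.connectedComponentsWithStats(y)
    i=1+np.argmax(s[1:,4]); mm=(l==i).astype(np.uint8)
    ct=max(cv2.findContours(mm,0,2)[0],key=len)[:,0,:]
    w=np.array([ray(cam,x,.008)[:2] for x in ct],np.float32); print(cam,'tray',s[i],cv2.minAreaRect(w))
o=r.get_obs(); print(o['tool_pos'])
E
```

```text
top [273.5  81.6] [ 5 10 15] [0.8889 0.0885 0.074 ]
top [128.4  83.9] [ 8  4 14] [0.8922 0.4918 0.074 ]
top [424.8  87.2] [ 7  9 16] [ 0.8615 -0.3329  0.074 ]
top [398.5  96.3] [ 35  20 114] [ 0.8364 -0.258   0.074 ]
top [55.9 94.7] [ 6  7 14] [0.8653 0.6903 0.074 ]
top [182.1  97.4] [ 19  17 212] [0.8484 0.3417 0.074 ]
top [442.8 104.7] [ 6  6 12] [ 0.8086 -0.3789  0.074 ]
top [458.  145.7] [ 9  4 12] [ 0.6897 -0.4106  0.074 ]
top [575.7 150.7] [ 7  7 17] [ 0.667  -0.7297  0.074 ]
top [ 24.1 158.2] [ 7  7 13] [0.6853 0.7611 0.074 ]
top [292.2 161.8] [ 20  15 139] [0.6563 0.041  0.074 ]
top [519.9 159.2] [ 7  5 12] [ 0.6473 -0.575   0.074 ]
top [589.8 169.4] [13 11 26] [ 0.6138 -0.7605  0.074 ]
top [400.5 174.3] [ 5  8 15] [ 0.614  -0.2488  0.074 ]
top [280.8 175.3] [ 6  6 12] [0.6197 0.072  0.074 ]
top [ 77.2 181.4] [ 9  8 16] [0.6176 0.6143 0.074 ]
top [500.9 180.2] [ 8  6 12] [ 0.5904 -0.5172  0.074 ]
top [308.5 184. ] [ 6  6 13] [ 0.5939 -0.0015  0.074 ]
top [433.1 212.6] [ 60  67 435] [ 0.5078 -0.3281  0.074 ]
top [366.5 188.2] [ 5  7 12] [ 0.5782 -0.1556  0.074 ]
top [231.9 188
[... 792 characters left out ...]
p [605.7 382.4] [ 7  6 19] [ 0.0732 -0.7211  0.074 ]
top [140.4 386.2] [10  8 22] [0.0981 0.424  0.074 ]
top [414.6 383.8] [ 8  6 13] [ 0.084 -0.249  0.074]
top [380.5 392.6] [ 6  6 12] [ 0.0661 -0.1638  0.074 ]
top [366.7 396.5] [ 7  6 16] [ 0.0581 -0.1295  0.074 ]
top tray [ 270  220   68   29 1651] ((0.4677116274833679, 0.015826404094696045), (0.18566690385341644, 0.07748837769031525), 88.41154479980469)
side [284.4 227. ] [ 8  4 12] [0.4541 0.0043 0.074 ]
side [301.2 238.3] [ 7  3 13] [ 0.4536 -0.0531  0.074 ]
side tray [  176     0   464   287 81737] ((1.7020740509033203, 0.22138476371765137), (2.345569610595703, 2.8441154956817627), 46.23170852661133)
[0.26024325 0.62276422 0.23126666]
```

```bash
python3 -m pendant '[[[13,-40,2],-6,-1],[[26,-80,4],-12,-1],[[39,-120,6],-18,-1],[[53,-160,8],-24,-1],[[66,-200,10],-30,-1],[[79,-240,12],-36,-1],[[92,-280,14],-42,-1],[[106,-320,16],-48,-1],[[119,-360,18],-54,-1],[[132,-400,20],-60,-1],[[145,-440,20],-64,-1],[[158,-480,20],-67.5,-1]]'
```

```text
time: 2.15
tool_pos: [0.4166, 0.1465, 0.252]
tool_rot: [0.001, 0.003, 1.0, 0.001]
force: [1.6, 0.7, 0.2]
opening: 0.0004
```

```bash
python3 -m pendant '[[[10,-30,0],0,-1],[[20,-60,0],0,-1],[[30,-90,0],0,-1],[[40,-120,0],0,-1],[[43,-127,0],0,-1],[[43,-127,0],0,-1]]'; python3 - <<'E'
from h import *
P=vision.camera_params("wrist"); im=vision.snapshot("wrist"); cv2.imwrite("pics/w1.png",im[:,:,::-1])
print(np.round(P['pose'],3).tolist()); o=r.get_obs(); print(o['tool_pos'],o['tool_rot'],o['force'])
for d in vision.cut_out("shooter_a_mid","wrist"): print(d['p'],np.round(d['rect'],1))
h=cv2.cvtColor(im,cv2.COLOR_RGB2HSV)
m=orange(im); n,l,s,c=cv2.connectedComponentsWithStats(m)
for i in range(1,n):
    if s[i,4]>150: print(np.round(c[i],1),s[i],np.round(ray("wrist",c[i],.074,P),4))
E
```

```text
time: 2.65
tool_pos: [0.46, 0.0176, 0.252]
tool_rot: [0.001, 0.005, 1.0, 0.001]
force: [-0.6, 0.1, 0.3]
opening: -0.0
[[-1.0, 0.009, 0.004, 0.459], [0.01, 0.945, 0.328, -0.067], [-0.001, 0.328, -0.945, 0.395], [0.0, 0.0, 0.0, 1.0]]
[0.45970788 0.01866116 0.25201485] [6.58244985e-04 4.41162583e-03 9.99989857e-01 6.24156450e-04] [-0.57039636 -0.42891729 -0.90004806]
0.95 [317.9 109.4  34.   40.4]
0.74 [ 76.7  19.9 153.3  39.9]
[315.9 175.1] [303 161  27  28 582] [0.4677 0.0162 0.074 ]
[109.6 205.6] [ 97 192  26  26 461] [0.6636 0.0442 0.074 ]
[318.7 239.2] [306 225  26  27 450] [0.466  0.0809 0.074 ]
```

View pics/w1.png

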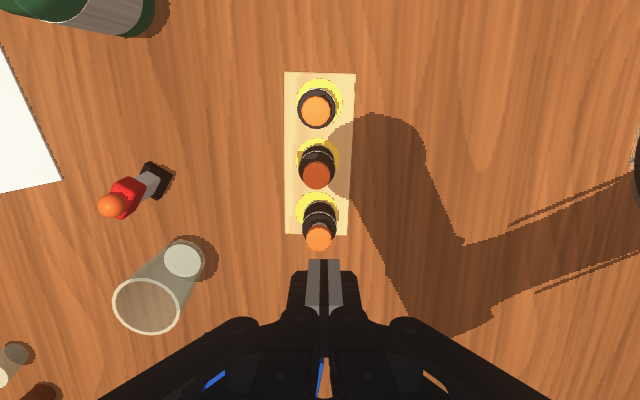

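```bash
python3 - <<'E'
from h import *
o=r.get_obs(); print(o['tool_pos']); print('tcp px wrist',proj("wrist",o['tool_pos']))
P=vision.camera_params("wrist"); im=vision.snapshot("wrist")
h=cv2.cvtColor(im,cv2.COLOR_RGB2HSV)
m=cv2.inRange(h,(3,150,120),(17,255,255)); m[:85]=0; m[255:]=0; m[:,:298]=0; m[:,336:]=0
print([ (np.round(cc,1),ss[2:]) for cc,ss in zip(*[x[1:] for x in cv2.connectedComponentsWithStats(m)[:1:-1]])])
# circle fits of cap: brute: project cap model
for uv in [(316,111),(316,174.5),(319,238.5)]: print(uv,ray("wrist",uv,.077,P)[:2])
S=vision.camera_params("side"); im=vision.snapshot("side")
for p in [(.464,.08,.077),(.464,.0175,.077),(.464,-.04,.077)]: print(proj("side",p),proj("wrist",p),proj("top",p))
c=cv2.resize(im[195:275,240:340],None,fx=7,fy=7,interpolation=cv2.INTER_NEAREST); cv2.imwrite("pics/s2.png",c[:,:,::-1])
E
```

```text
[0.45954092 0.01935723 0.25200302]
tcp px wrist [324.55588977 277.51902948]
[(array([315. , 108.6]), array([ 30,  30, 711], dtype=int32)), (array([315.4, 173.3]), array([ 28,  29, 620], dtype=int32)), (array([310., 190.]), array([1, 1, 1], dtype=int32)), (array([316.6, 240.9]), array([ 38,  32, 996], dtype=int32))]
(316, 111) [ 0.46626952 -0.03951564]
(316, 174.5) [0.46708788 0.01665214]
(319, 238.5) [0.46511211 0.0805005 ]
[266.41953482 210.37234105] [319.92181495 237.22891492] [278.60719671 233.27781142]
[283.6292354  221.67330856] [319.30670459 174.50042261] [302.5897412  232.61936198]
[300.36576185 232.66356029] [318.66856081 109.42299965] [324.62855295 232.01427842]
```

View pics/s2.png

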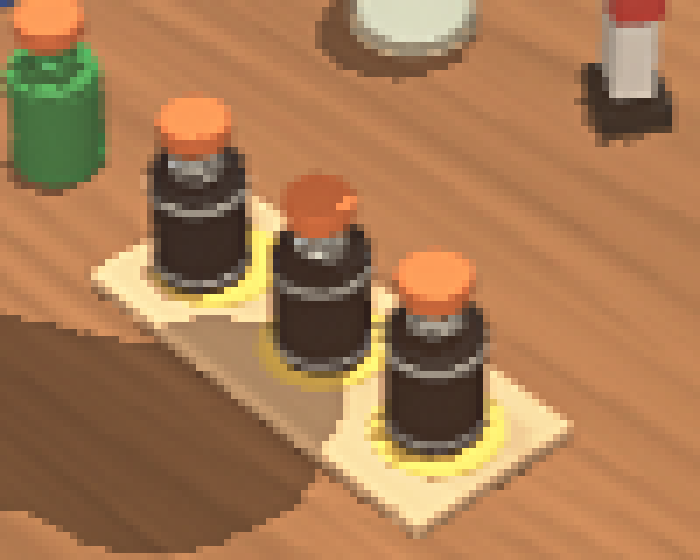

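```bash
python3 - <<'E'
from h import *
for uv in [(267.7,211.2),(285.5,222.3),(301.7,233.3)]: print(ray("side",uv,.077))
E
```

```text
[0.46403499 0.07526483 0.077     ]
[0.46555416 0.01256596 0.077     ]
[ 0.46460259 -0.04384591  0.077     ]
```

```bash
python3 -m pendant '[[[2,30,-20],0,-1],[[5,59,-50],0,-1],[[5,59,-85],0,-1],[[5,59,-120],0,-1],[[5,59,-150],0,-1],[[5,59,-160],0,-1],[[5,59,-160],0,-1]]'
```

```text
time: 3.43
tool_pos: [0.4623, 0.0793, 0.0894]
tool_rot: [-0.002, 0.002, 1.0, -0.001]
force: [0.1, 0.2, 0.4]
opening: -0.0006
```

```bash
python3 - <<'E'
from h import *
im=vision.snapshot("side"); c=cv2.resize(im[175:275,230:340],None,fx=6,fy=6,interpolation=cv2.INTER_NEAREST); cv2.imwrite("pics/s3.png",c[:,:,::-1])
o=r.get_obs(); print(o['tool_pos'],o['force'])
E
```

```text
[0.46358945 0.07973922 0.0911996 ] [-0.12249294 -0.47336149  0.10451553]
```

View pics/s3.png

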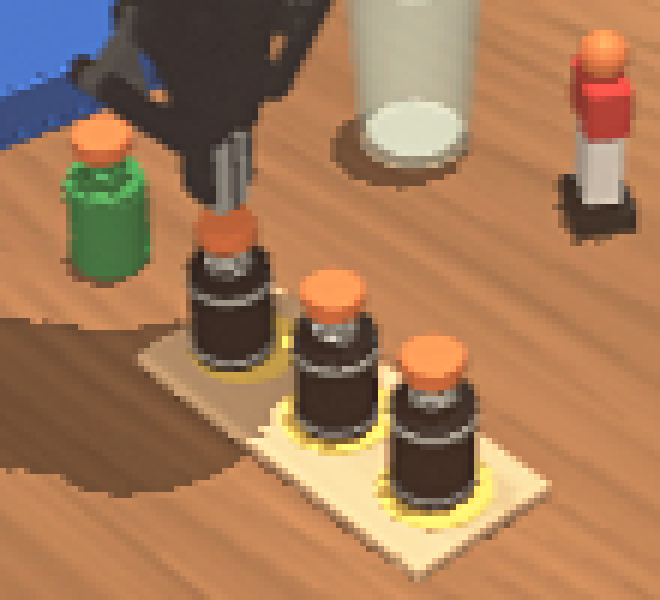

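The shut fingertips at crop (230,205) stand just above cap 1 at (225,225). Pressing slowly.

```bash
python3 -m pendant '[[[0,-1,-8],0,-1],[[0,-1,-14],0,-1],[[0,-1,-18],0,-1],[[0,-1,-20],0,-1],[[0,-1,-20],0,-1],[[0,-1,-20],0,-1]]'
```

```text
time: 3.98
tool_pos: [0.4647, 0.0794, 0.0725]
tool_rot: [0.001, 0.002, 1.0, 0.001]
force: [-3.7, 2.1, 10.4]
opening: -0.0003
```

```bash
python3 -m pendant '[[[0,0,-2],0,-1],[[0,0,-4],0,-1],[[0,0,-4],0,-1],[[0,0,-4],0,-1],[[0,0,-4],0,-1]]'; python3 - <<'E'
from h import *
im=vision.snapshot("side"); c=cv2.resize(im[175:275,230:340],None,fx=6,fy=6,interpolation=cv2.INTER_NEAREST); cv2.imwrite("pics/s4.png",c[:,:,::-1])
o=r.get_obs(); print(o['tool_pos'],o['force'])
E
```

```text
time: 4.4
tool_pos: [0.4654, 0.0797, 0.0701]
tool_rot: [0.002, 0.001, 1.0, 0.001]
force: [-4.5, -0.6, 14.9]
opening: -0.0004
[0.46536072 0.07963634 0.07011276] [-4.92391033 -0.89236923 15.00232175]
```

View pics/s4.png

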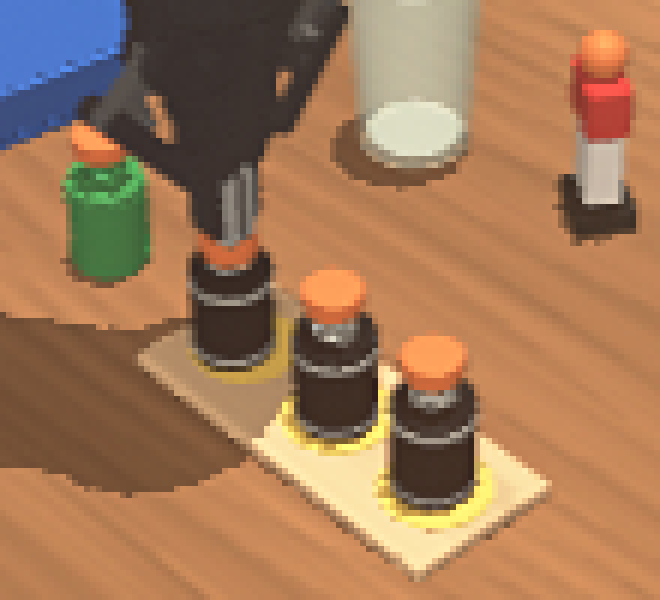

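The cap is pressed about 7 mm at 15 N, so shooter 1 is stiff and still stands. Now cap 2.

```bash
python3 -m pendant '[[[0,0,15],0,-1],[[0,0,28],0,-1],[[0,-35,30],0,-1],[[0,-63,30],0,-1],[[0,-63,28],0,-1],[[0,-63,18],0,-1],[[0,-63,8],0,-1],[[0,-63,3],0,-1],[[0,-63,0],0,-1],[[0,-63,-2],0,-1],[[0,-63,-2],0,-1],[[0,-63,-2],0,-1]]'
```

```text
time: 5.45
tool_pos: [0.4657, 0.0168, 0.0685]
tool_rot: [0.002, 0.001, 1.0, 0.001]
force: [-0.1, -0.9, 3.4]
opening: 0.0002
```

```bash
python3 - <<'E'
from h import *
im=vision.snapshot("side"); c=cv2.resize(im[175:275,230:340],None,fx=6,fy=6,interpolation=cv2.INTER_NEAREST); cv2.imwrite("pics/s5.png",c[:,:,::-1])
o=r.get_obs(); print(o['tool_pos'],o['force'])
E
```

```text
[0.46562673 0.01678302 0.06852128] [-0.12212268 -1.27374822  3.25120975]
```

View pics/s5.png

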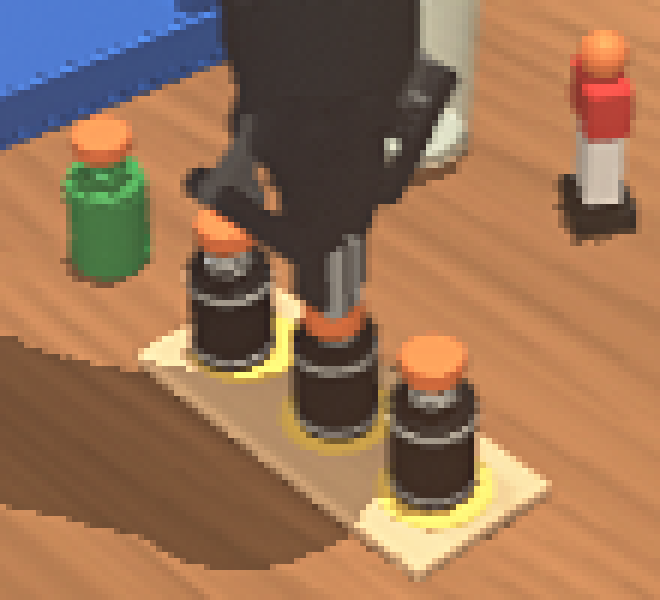

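Cap 2 is down about 8.5 mm at 3.3 N, so it's weak. Now cap 3.

```bash
python3 -m pendant '[[[0,0,15],0,-1],[[0,0,30],0,-1],[[0,-30,32],0,-1],[[0,-58,32],0,-1],[[0,-58,30],0,-1],[[0,-58,20],0,-1],[[0,-58,10],0,-1],[[0,-58,5],0,-1],[[0,-58,1],0,-1],[[0,-58,-1],0,-1],[[0,-58,-1],0,-1],[[0,-58,-1],0,-1]]'
```

```text
time: 6.5
tool_pos: [0.466, -0.0412, 0.0688]
tool_rot: [0.002, 0.001, 1.0, 0.001]
force: [-5.7, -0.6, 16.9]
opening: -0.0
```

```bash
python3 - <<'E'
from h import *
im=vision.snapshot("side"); c=cv2.resize(im[175:275,230:340],None,fx=6,fy=6,interpolation=cv2.INTER_NEAREST); cv2.imwrite("pics/s6.png",c[:,:,::-1])
o=r.get_obs(); print(o['tool_pos'],o['force'])
E
```

```text
[ 0.46604611 -0.04123007  0.06887294] [-4.09060444 -1.41037857 17.01397783]
```

View pics/s6.png

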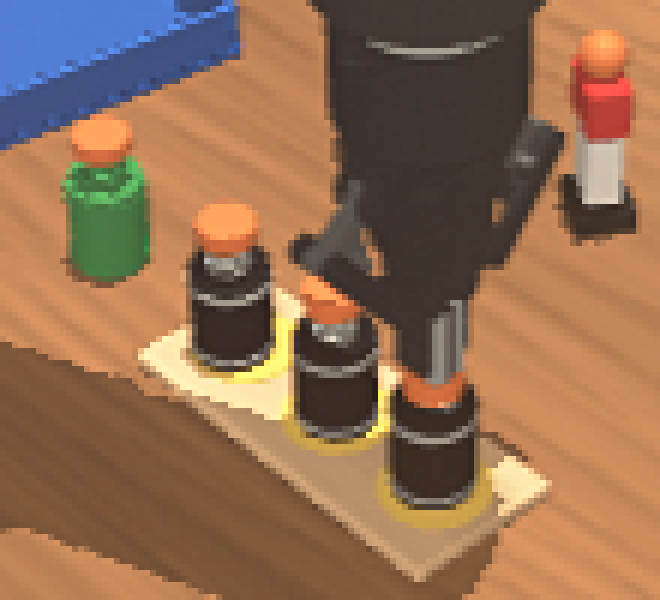

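17 N: shooter 3 is stiff. So 1 and 3 go in the red bin, and 2 in the blue. I'll open above shooter 3 and go down to grasp it.

```bash
python3 -m pendant '[[[0,0,15],0,-1],[[0,0,35],0,1],[[0,0,35],0,1],[[0,0,35],0,1],[[0,0,35],0,1],[[0,0,35],0,1],[[0,0,35],0,1],[[0,0,35],0,1]]'; python3 - <<'E'
from h import *
P=vision.camera_params("wrist"); im=vision.snapshot("wrist"); cv2.imwrite("pics/w2.png",im[:,:,::-1])
for y in (-.0412,-.0435): print(proj("wrist",(.465,y,.053),P))
E
```

```text
time: 7.22
tool_pos: [0.4656, -0.0413, 0.1033]
tool_rot: [0.002, 0.001, 1.0, 0.0]
force: [0.6, -0.2, -0.3]
opening: 0.0834
[325.76477592 232.80592574]
[325.76712356 229.18363297]
```

View pics/w2.png

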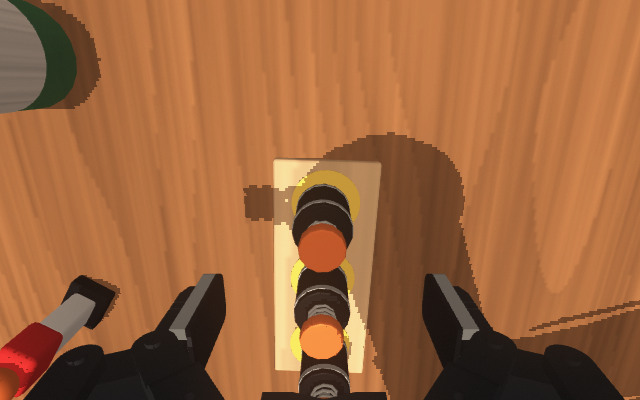

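The shooter 3 cap at (322,248) sits between the open pads at (205,300) and (450,300). The bottle and figure are well clear.

```bash
python3 -m pendant '[[[0,0,-25],0,1],[[0,0,-50],0,1],[[0,0,-72],0,1],[[0,0,-85],0,1],[[0,0,-87],0,1],[[0,0,-87],0,-1],[[0,0,-87],0,-1],[[0,0,-87],0,-1],[[0,0,-87],0,-1],[[0,0,-87],0,-1],[[0,0,-87],0,-1],[[0,0,-87],0,-1]]'; python3 - <<'E'
from h import *
im=vision.snapshot("side"); c=cv2.resize(im[175:275,230:340],None,fx=6,fy=6,interpolation=cv2.INTER_NEAREST); cv2.imwrite("pics/s7.png",c[:,:,::-1])
o=r.get_obs(); print(o['tool_pos'],o['force'],o['opening'])
E
```

```text
time: 8.27
tool_pos: [0.4665, -0.0411, 0.0176]
tool_rot: [0.003, 0.001, 1.0, 0.001]
force: [-1.1, 0.2, 5.7]
opening: 0.0347
[ 0.46651308 -0.04106184  0.017583  ] [-0.62736891 -0.62351961  5.5283758 ] 0.03489989280532848
```

View pics/s7.png

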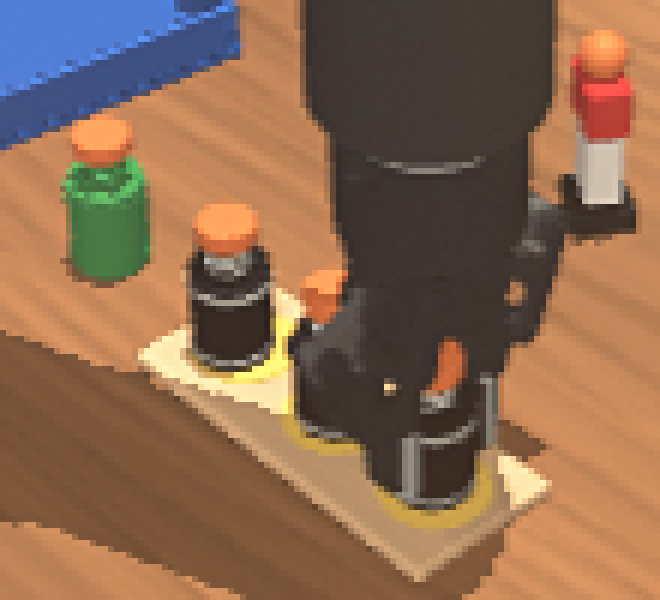

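Shooter 3 is held at an opening of 35 mm. I'll lift it and carry it towards the red bin.

```bash
python3 -m pendant '[[[0,0,20],0,-1],[[0,0,50],0,-1],[[0,0,90],0,-1],[[0,0,130],0,-1],[[0,-20,165],0,-1],[[0,-55,180],0,-1],[[0,-95,180],0,-1],[[5,-135,180],0,-1],[[15,-175,180],0,-1],[[25,-215,180],2,-1],[[35,-255,180],4,-1],[[40,-290,180],4,-1]]'
```

```text
time: 9.32
tool_pos: [0.5068, -0.3336, 0.1979]
tool_rot: [0.003, -0.035, 0.999, 0.001]
force: [1.2, -0.2, -1.5]
opening: 0.0343
```

```bash
python3 -m pendant '[[[0,-15,0],0,-1],[[0,-15,0],0,-1],[[0,-15,0],0,-1],[[0,-15,0],0,-1]]';  python3 - <<'E'
from h import *
P=vision.camera_params("wrist"); im=vision.snapshot("wrist"); cv2.imwrite("pics/w3.png",im[:,:,::-1])
o=r.get_obs(); print(o['tool_pos'],o['tool_rot'],o['force'],o['opening'])
for d in vision.cut_out("red_bin","wrist")[:2]:
    m=d['region'].astype(np.uint8); ct=max(cv2.findContours(m,0,2)[0],key=len)[:,0,:]
    w=np.array([ray("wrist",x,.03,P)[:2] for x in ct],np.float32); print(d['p'],d['rect'],cv2.minAreaRect(w))
for c in [(.505,-.321)]:
    a=np.deg2rad(4.2);R=np.array([[np.cos(a),-np.sin(a)],[np.sin(a),np.cos(a)]])
    for q in [(-.08,-.06),(.08,-.06),(.08,.06),(-.08,.06)]: print(q,np.round(proj("wrist",[*(np.array(c)+R@q),.03],P)))
E
```

```text
time: 9.65
tool_pos: [0.5063, -0.3482, 0.1979]
tool_rot: [0.003, -0.035, 0.999, 0.001]
force: [0.9, 1.1, -1.3]
opening: 0.0343
[ 0.50653883 -0.34779974  0.19819091] [ 3.48264478e-03 -3.54157335e-02  9.99366227e-01  8.61276175e-04] [ 0.39552556  0.11243535 -0.83680554] 0.03462178236519909
0.79 [323.0, 197.2, 183.0, 133.1] ((0.507087767124176, -0.3284485936164856), (0.16193673014640808, 0.12451162189245224), 4.211648941040039)
0.39 [323.6, 354.2, 87.1, 85.7] ((0.4947514235973358, -0.15083621442317963), (0.09288280457258224, 0.11465757340192795), 4.283987998962402)
(-0.08, -0.06) [417. 142.]
(0.08, -0.06) [232. 143.]
(0.08, 0.06) [243. 266.]
(-0.08, 0.06) [407. 266.]
```

View pics/w3.png

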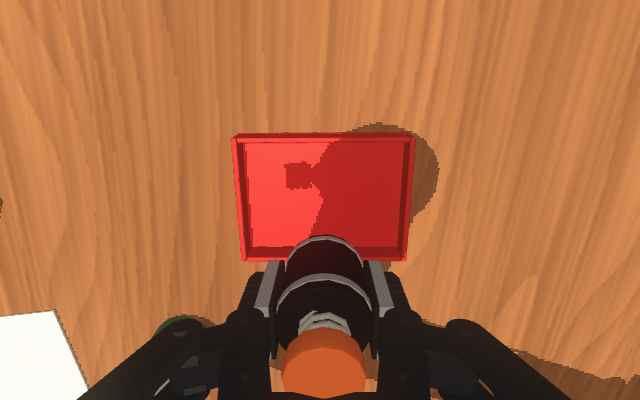

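The red bin rim has its corners at (234,135), (414,134), (407,261) and (241,261). The shooter hangs upright. Bin centre is about (0.506,-0.323), and I'm lowering it to local y of about -27 mm.

```bash
python3 -m pendant '[[[0,-2,-40],0,-1],[[0,-2,-80],0,-1],[[0,-2,-115],0,-1],[[0,-2,-140],0,-1],[[0,-2,-160],0,-1],[[0,-2,-172],0,-1],[[0,-2,-178],0,-1],[[0,-2,-181],0,-1],[[0,-2,-181],0,-1],[[0,-2,-181],0,-1]]'
```

```text
time: 10.58
tool_pos: [0.5077, -0.3498, 0.0186]
tool_rot: [0.005, -0.036, 0.999, 0.0]
force: [-0.2, -0.2, -1.8]
opening: 0.035
```

```bash
python3 - <<'E'
from h import *
im=vision.snapshot("side"); c=cv2.resize(im[240:360,340:470],None,fx=5,fy=5,interpolation=cv2.INTER_NEAREST); cv2.imwrite("pics/s8.png",c[:,:,::-1])
o=r.get_obs(); print(o['tool_pos'],o['force'],o['opening'])
E
```

```text
[ 0.50765988 -0.34984734  0.01875777] [ 0.09443881 -0.03641124 -1.56737383] 0.03466166591605104
```

View pics/s8.png

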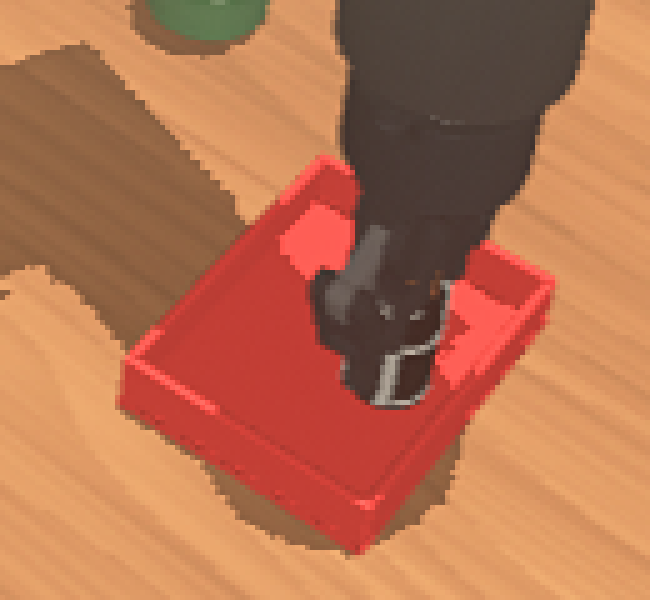

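```bash
python3 -m pendant '[[[0,0,-2],0,-1],[[0,0,-3.5],0,-1],[[0,0,-4.5],0,-1],[[0,0,-4.5],0,-1]]'
```

```text
time: 10.97
tool_pos: [0.508, -0.35, 0.0147]
tool_rot: [0.005, -0.036, 0.999, 0.0]
force: [0.2, 0.1, 0.9]
opening: 0.0345
```

Just touching (force went from −1.6 N to +0.9 N). Releasing and going up.

```bash
python3 -m pendant '[[[0,0,0],0,0.4],[[0,0,0],0,0.4],[[0,0,0],0,0.4],[[0,0,0],0,0.4],[[0,0,20],0,0.4],[[0,0,55],0,0.4],[[0,0,95],0,0.4],[[0,0,135],0,0.4],[[0,0,170],0,1],[[0,20,180],0,1],[[0,20,180],0,1]]'; python3 - <<'E'
from h import *
P=vision.camera_params("wrist")
im=vision.snapshot("wrist"); cv2.imwrite("pics/w4.png",im[:,:,::-1])
m=orange(im); n,l,s,c=cv2.connectedComponentsWithStats(m)
for i in range(1,n):
    if s[i,4]>150: print(np.round(c[i],1),s[i],np.round(ray("wrist",c[i],.071,P),4))
im=vision.snapshot("side"); c=cv2.resize(im[150:360,200:470],None,fx=2.9,fy=2.8,interpolation=cv2.INTER_CUBIC); cv2.imwrite("pics/s9.png",c[:,:,::-1])
print(r.get_obs()['tool_pos'])
E
```

```text
time: 11.88
tool_pos: [0.5097, -0.3293, 0.1993]
tool_rot: [0.008, -0.036, 0.999, -0.001]
force: [0.1, 0.0, -0.0]
opening: 0.0856
[331.6 168.6] [314 151  33  34 763] [ 0.5075 -0.3495  0.071 ]
[ 0.50805324 -0.32955089  0.19526252]
```

View pics/w4.png

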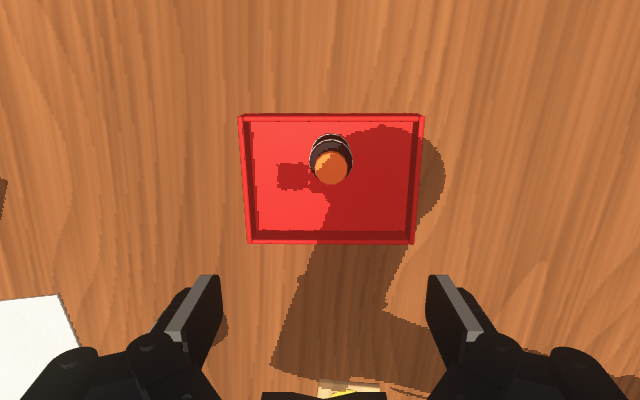

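View pics/s9.png

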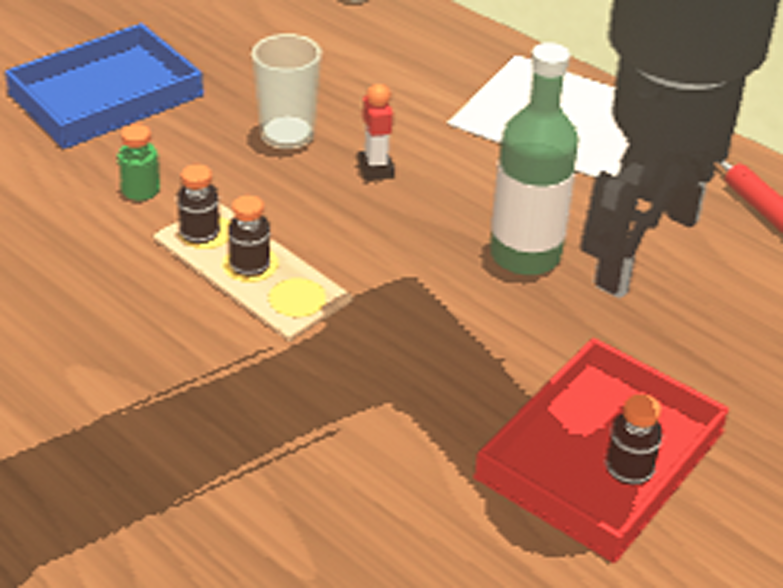

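Shooter 3 stands upright in the red bin with its cap at (0.5075,-0.3495). Now for shooter 1.

```bash
python3 -m pendant '[[[-15,20,0],0,1],[[-30,55,0],0,1],[[-43,95,0],-2,1],[[-43,135,0],-4,1],[[-43,175,0],-4,1],[[-43,215,0],-4,1],[[-43,255,0],-4,1],[[-43,295,0],-4,1],[[-43,335,0],-4,1],[[-43,370,0],-4,1],[[-43,400,-20],-4,1],[[-43,408,-50],-4,1]]'
```

```text
time: 12.98
tool_pos: [0.4668, 0.0823, 0.1461]
tool_rot: [0.008, -0.003, 1.0, 0.001]
force: [1.0, 0.3, -0.8]
opening: 0.0855
```

```bash
python3 -m pendant '[[[0,0,-20],0,1],[[0,0,-40],0,1],[[0,0,-40],0,1],[[0,0,-40],0,1]]'; python3 - <<'E'
from h import *
P=vision.camera_params("wrist")
im=vision.snapshot("wrist"); cv2.imwrite("pics/w5.png",im[:,:,::-1])
m=orange(im); n,l,s,c=cv2.connectedComponentsWithStats(m)
for i in range(1,n):
    if s[i,4]>150: print(np.round(c[i],1),s[i],np.round(ray("wrist",c[i],.077,P),4))
print(r.get_obs()['tool_pos'])
E
```

```text
time: 13.32
tool_pos: [0.4658, 0.0815, 0.1046]
tool_rot: [0.006, -0.003, 1.0, -0.0]
force: [-0.2, 0.1, 1.1]
opening: 0.0856
[324.5 125. ] [295  95  55  56 312] [0.4665 0.0168 0.077 ]
[324.  245.8] [ 300  224   48   45 1647] [0.4664 0.0789 0.077 ]
[309.3 372.6] [ 290  353   41   37 1088] [0.4747 0.1628 0.077 ]
[0.46675784 0.08187381 0.10584509]
```

View pics/w5.png

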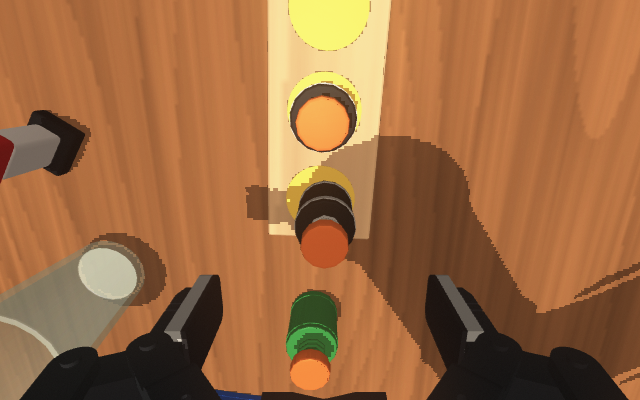

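Cap 1 (black body) is at (324,246), measured at (0.466,0.079). The green look-alike at (310,370) is 80 mm away and clear.

```bash
python3 -m pendant '[[[0,-3,-20],0,1],[[0,-3,-48],0,1],[[0,-3,-72],0,1],[[0,-3,-86],0,1],[[0,-3,-89],0,1],[[0,-3,-89],0,-1],[[0,-3,-89],0,-1],[[0,-3,-89],0,-1],[[0,-3,-89],0,-1],[[0,-3,-89],0,-1],[[0,-3,-89],0,-1],[[0,-3,-89],0,-1]]'
```

```text
time: 14.37
tool_pos: [0.4675, 0.0793, 0.0183]
tool_rot: [0.008, -0.003, 1.0, 0.001]
force: [-2.2, 0.2, 9.3]
opening: 0.0348
```

```bash
python3 -m pendant '[[[0,0,20],0,-1],[[0,0,50],0,-1],[[0,0,90],0,-1],[[0,0,130],0,-1],[[0,-20,165],0,-1],[[0,-55,180],0,-1],[[0,-95,180],0,-1],[[0,-135,180],0,-1],[[0,-175,180],0,-1],[[0,-215,180],0,-1],[[5,-255,180],2,-1],[[15,-290,180],4,-1]]'
```

```text
time: 15.37
tool_pos: [0.4813, -0.2129, 0.1993]
tool_rot: [0.009, -0.039, 0.999, 0.001]
force: [1.3, 0.8, -1.0]
opening: 0.0348
```

```bash
python3 -m pendant '[[[10,-35,0],0,-1],[[20,-65,0],0,-1],[[23,-84,0],0,-1],[[23,-84,0],0,-1],[[23,-84,0],0,-1]]'; python3 - <<'E'
from h import *
im=vision.snapshot("wrist"); cv2.imwrite("pics/w6.png",im[:,:,::-1])
o=r.get_obs(); print(o['tool_pos'],o['opening'],o['force'],o['tool_rot'])
E
```

```text
time: 15.78
tool_pos: [0.5038, -0.2979, 0.1991]
tool_rot: [0.008, -0.037, 0.999, 0.001]
force: [0.1, 0.2, -1.2]
opening: 0.0348
[ 0.50377611 -0.29703064  0.19928026] 0.03422108623215542 [ 0.05987093  1.00875289 -1.7291265 ] [ 0.00853273 -0.03805865  0.9992382   0.0013243 ]
```

View pics/w6.png

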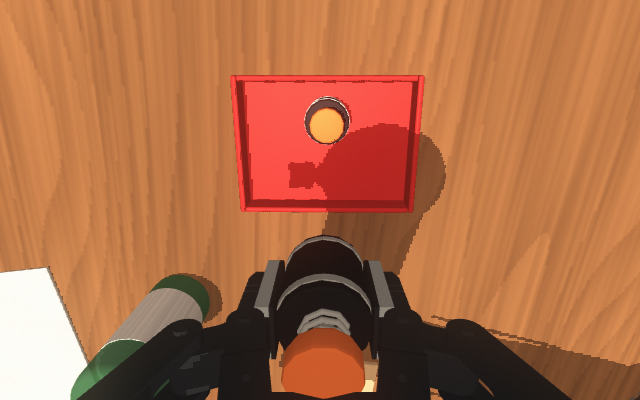

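The red bin and the first shooter at (327,123) are in view. Shooter 1 is held upright, and it'll land at local y of about +26 mm.

```bash
python3 -m pendant '[[[0,0,-40],0,-1],[[0,0,-80],0,-1],[[0,0,-115],0,-1],[[0,0,-140],0,-1],[[0,0,-160],0,-1],[[0,0,-172],0,-1],[[0,0,-178],0,-1],[[0,0,-181],0,-1],[[0,0,-183],0,-1],[[0,0,-183],0,-1],[[0,0,-183],0,-1]]'
```

```text
time: 16.75
tool_pos: [0.5045, -0.297, 0.0174]
tool_rot: [0.009, -0.038, 0.999, 0.001]
force: [0.4, -0.3, -0.6]
opening: 0.0352
```

```bash
python3 -m pendant '[[[0,0,-1.5],0,-1],[[0,0,-2.5],0,-1],[[0,0,-2.5],0,-1]]'
```

```text
time: 17.0
tool_pos: [0.505, -0.2972, 0.0155]
tool_rot: [0.01, -0.038, 0.999, 0.001]
force: [0.5, 0.3, 1.7]
opening: 0.0345
```

```bash
python3 -m pendant '[[[0,0,0],0,0.4],[[0,0,0],0,0.4],[[0,0,0],0,0.4],[[0,0,0],0,0.4],[[0,0,20],0,0.4],[[0,0,55],0,0.4],[[0,0,95],0,0.4],[[0,0,135],0,0.4],[[0,0,170],0,1],[[0,0,180],0,1],[[0,0,180],0,1]]'; python3 - <<'E'
from h import *
P=vision.camera_params("wrist")
im=vision.snapshot("wrist"); cv2.imwrite("pics/w7.png",im[:,:,::-1])
m=orange(im); n,l,s,c=cv2.connectedComponentsWithStats(m)
for i in range(1,n):
    if s[i,4]>150: print(np.round(c[i],1),s[i],np.round(ray("wrist",c[i],.071,P),4))
print(r.get_obs()['tool_pos'])
E
```

```text
time: 17.92
tool_pos: [0.5069, -0.2979, 0.1998]
tool_rot: [0.013, -0.038, 0.999, -0.0]
force: [-0.0, 0.0, 0.3]
opening: 0.0857
[332.7 127.2] [315 109  35  35 161] [ 0.5079 -0.3493  0.071 ]
[330.2 194.6] [315 178  32  33 797] [ 0.5053 -0.2967  0.071 ]
[ 0.50574357 -0.29734617  0.19731091]
```

View pics/w7.png

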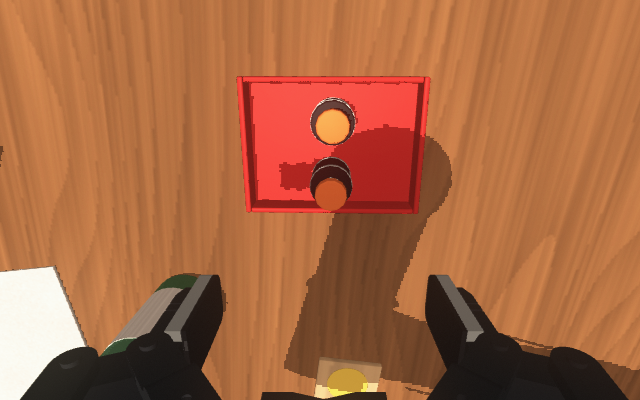

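Both stiff shooters, at (333,127) and (330,195), stand in the red bin. Now shooter 2.

```bash
python3 -m pendant '[[[-15,20,0],0,1],[[-30,55,0],0,1],[[-40,95,0],-2,1],[[-40,135,0],-4,1],[[-40,175,0],-4,1],[[-40,215,0],-4,1],[[-40,255,0],-4,1],[[-40,290,-20],-4,1],[[-40,310,-50],-4,1],[[-40,314,-80],-4,1],[[-40,314,-91],-4,1],[[-40,314,-91],-4,1]]'
```

```text
time: 18.97
tool_pos: [0.4627, 0.0162, 0.1023]
tool_rot: [0.008, -0.004, 1.0, -0.001]
force: [0.2, 0.7, 0.5]
opening: 0.0851
```

```bash
python3 - <<'E'
from h import *
P=vision.camera_params("wrist")
im=vision.snapshot("wrist"); cv2.imwrite("pics/w8.png",im[:,:,::-1])
m=orange(im); n,l,s,c=cv2.connectedComponentsWithStats(m)
for i in range(1,n):
    if s[i,4]>150: print(np.round(c[i],1),s[i],np.round(ray("wrist",c[i],.077,P),4))
print(r.get_obs()['tool_pos'])
E
```

```text
[315.7 251.4] [ 292  230   48   43 1589] [0.4677 0.0158 0.077 ]
[0.46406691 0.01619662 0.10423912]
```

View pics/w8.png

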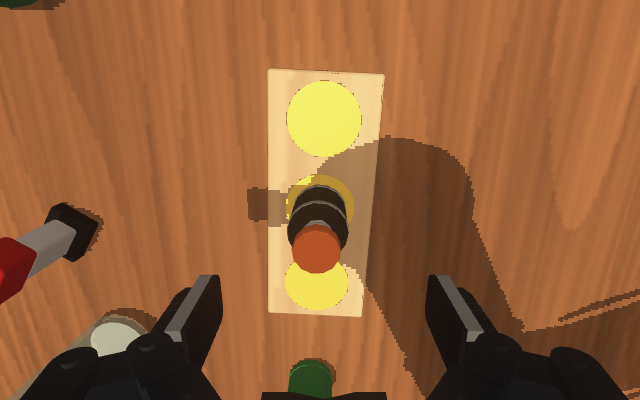

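The last black shooter (cap at (316,251)) is between the pads. Going down to grasp it.

```bash
python3 -m pendant '[[[2,0,-20],0,1],[[2,0,-48],0,1],[[2,0,-72],0,1],[[2,0,-84],0,1],[[2,0,-87],0,1],[[2,0,-87],0,-1],[[2,0,-87],0,-1],[[2,0,-87],0,-1],[[2,0,-87],0,-1],[[2,0,-87],0,-1],[[2,0,-87],0,-1],[[2,0,-87],0,-1]]'
```

```text
time: 20.02
tool_pos: [0.4669, 0.0165, 0.0186]
tool_rot: [0.011, -0.004, 1.0, -0.001]
force: [-1.8, -0.3, 7.7]
opening: 0.0345
```

```bash
python3 -m pendant '[[[0,0,20],0,-1],[[0,0,50],0,-1],[[0,0,90],0,-1],[[0,0,130],0,-1],[[0,20,165],0,-1],[[0,55,180],0,-1],[[0,95,180],0,-1],[[5,135,180],0,-1],[[20,175,180],-2,-1],[[40,210,180],-4,-1],[[60,245,180],-7,-1],[[80,275,180],-9,-1]]'
```

```text
time: 21.02
tool_pos: [0.5472, 0.294, 0.1993]
tool_rot: [0.011, 0.075, 0.997, -0.001]
force: [-0.1, 0.2, -0.8]
opening: 0.0347
```

```bash
python3 -m pendant '[[[3,15,0],0,-1],[[3,25,0],0,-1],[[3,25,0],0,-1],[[3,25,0],0,-1]]'; python3 - <<'E'
from h import *
P=vision.camera_params("wrist"); im=vision.snapshot("wrist"); cv2.imwrite("pics/w9.png",im[:,:,::-1])
o=r.get_obs(); print(o['tool_pos'],o['tool_rot'],o['force'],o['opening'])
for d in vision.cut_out("blue_bin","wrist")[:2]:
    m=d['region'].astype(np.uint8); ct=max(cv2.findContours(m,0,2)[0],key=len)[:,0,:]
    w=np.array([ray("wrist",x,.03,P)[:2] for x in ct],np.float32); print(d['p'],d['rect'],cv2.minAreaRect(w))
E
```

```text
time: 21.35
tool_pos: [0.5495, 0.3187, 0.1992]
tool_rot: [0.01, 0.075, 0.997, -0.001]
force: [-0.7, -0.5, -0.9]
opening: 0.0345
[0.54953745 0.31819707 0.19949486] [ 0.01054093  0.0751716   0.99711427 -0.00111612] [ 0.39103226  0.29816356 -1.5033939 ] 0.034706781046901336
0.65 [328.5, 174.7, 189.8, 135.0] ((0.5515848398208618, 0.31868746876716614), (0.12213437259197235, 0.1598903387784958), 81.07014465332031)
```

View pics/w9.png

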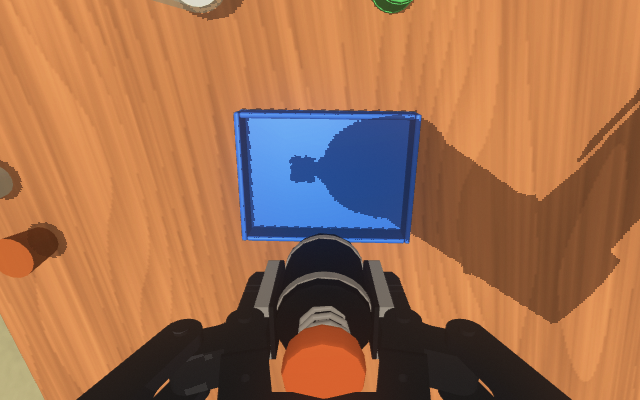

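The blue bin (rim from (236,112) to (409,241)) has its centre at (0.5515,0.3187), which agrees with the top view. The tool is right above it, so I'm lowering.

```bash
python3 -m pendant '[[[1,0,-40],0,-1],[[1,0,-80],0,-1],[[1,0,-115],0,-1],[[1,0,-140],0,-1],[[1,0,-160],0,-1],[[1,0,-172],0,-1],[[1,0,-178],0,-1],[[1,0,-181],0,-1],[[1,0,-183],0,-1],[[1,0,-183],0,-1],[[1,0,-183],0,-1]]'
```

```text
time: 22.37
tool_pos: [0.5513, 0.3185, 0.018]
tool_rot: [0.011, 0.075, 0.997, -0.0]
force: [0.2, -0.3, -1.6]
opening: 0.0349
```

```bash
python3 -m pendant '[[[0,0,-1.5],0,-1],[[0,0,-3],0,-1],[[0,0,-3],0,-1]]'
```

```text
time: 22.62
tool_pos: [0.5518, 0.3191, 0.0158]
tool_rot: [0.012, 0.075, 0.997, 0.0]
force: [-0.2, 1.0, 1.6]
opening: 0.0348
```

```bash
python3 -m pendant '[[[0,0,0],0,0.4],[[0,0,0],0,0.4],[[0,0,0],0,0.4],[[0,0,0],0,0.4],[[0,0,20],0,0.4],[[0,0,55],0,0.4],[[0,0,95],0,0.4],[[0,0,135],0,0.4],[[0,0,170],0,1],[[0,0,180],0,1],[[0,0,180],0,1],[[0,0,180],0,1]]'; python3 - <<'E'
from h import *
P=vision.camera_params("wrist")
im=vision.snapshot("wrist"); cv2.imwrite("pics/w10.png",im[:,:,::-1])
m=orange(im); n,l,s,c=cv2.connectedComponentsWithStats(m)
for i in range(1,n):
    if s[i,4]>150: print(np.round(c[i],1),s[i],np.round(ray("wrist",c[i],.071,P),4))
im=vision.snapshot("side"); cv2.imwrite("pics/s10.png",cv2.resize(im,(800,500),interpolation=cv2.INTER_CUBIC)[:,:,::-1])
for q in ["bottle_mid","tumbler_mid","figure_mid"]: print(q,[np.round(d['rect'],1).tolist() for d in vision.cut_out(q,"side")[:1]])
o=r.get_obs();print(o['tool_pos'],o['force'],o['opening'])
E
```

```text
time: 23.62
tool_pos: [0.5518, 0.3192, 0.1964]
tool_rot: [0.012, 0.075, 0.997, 0.001]
force: [1.1, -0.2, -0.7]
opening: 0.0853
[ 15.2 258. ] [   0  238   35   39 1087] [0.8248 0.3385 0.071 ]
bottle_mid [[386.5, 205.1, 31.0, 83.9]]
tumbler_mid [[298.6, 183.8, 22.2, 40.7]]
figure_mid [[330.8, 196.9, 10.3, 34.5]]
[0.55133924 0.31860757 0.19429931] [-0.45364182  0.2488842  -0.25548813] 0.08522356229741036
```

View pics/w10.png

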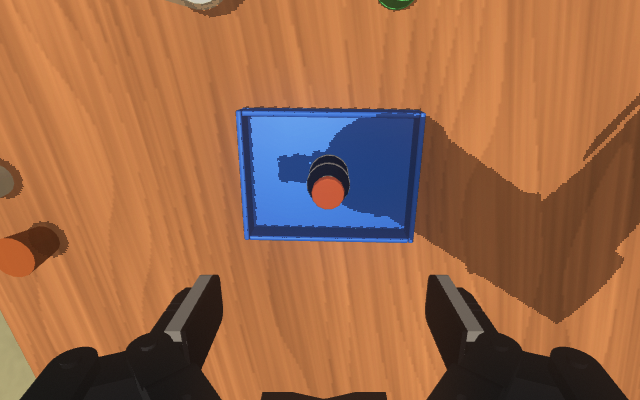

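View pics/s10.png

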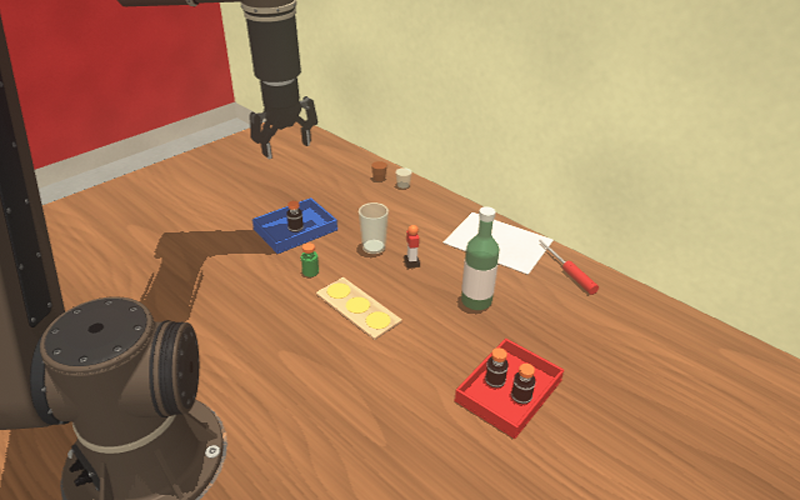

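All three shooters stand upright in their bins: weak at wrist (327,193) in the blue, two stiff at side (497,370) and (523,385) in the red. The bystanders haven't moved and the gripper is clear, so I'm handing in.

```bash
python3 -c "
from rig import r
print(r.close_job())"
```

```text
the job is handed in; nothing more can be done
None
```

I pressed the three caps from left to right, sorted the shooters into the bins and handed the job in after about 24 s. No verdict was reported.

| Shooter (from the robot's left) | Pressed by | Force | Spring | Now stands in |
|---|---|---|---|---|
| 1 | about 7 mm | 15 N | stiff | red bin |
| 2 | about 8.5 mm | 3.3 N | weak | blue bin |
| 3 | about 8 mm | 17 N | stiff | red bin |

- **Placing:** In the last pictures all three stand upright inside the walls. The red pair is about 27 mm either side of the bin's middle; the one in the blue bin is near its centre.
- **Bystanders:** The network's outlines of the bottle, tumbler and figure in the side camera match the first ones to within about 2 px (centres), and the pictures show them standing. The green look-alike was not touched.
- **Gripper:** It ended open about 0.19 m above the table, touching nothing.
- **Checks that failed or disagreed:**
  - The cameras differed by up to about 7 mm on where the caps and the red bin were, so I averaged them or re-measured close up with the wrist camera.
  - My colour check missed the cap in the blue bin in the last wrist picture, so I confirmed that one by eye.

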